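Turn the magnifier leaf over onto the reading card

ROBOT

A 6-joint arm with a two-finger parallel gripper is mounted at the origin on the work surface. World frame = base frame: x ahead of the robot, y to its left, z up, the work surface at z = 0. Lengths are in m, angles in rad, forces in N, time in s.
With the tool pointing down it reaches from about 0.275 to 0.725 m from the base axis. Payload 15.9 kg.
Tool frame: the origin (TCP) lies midway between the tips of the shut fingers; the grasp point (between the pads) lies bot.hold_point_z behind it (bot.hold_point_z is the distance from the TCP to the grasp point, in m); z points along the fingers, y is the direction in which the jaws open and shut (so a half turn about z gives the same grasp; the last joint's range is limited). The gripper opens to 85 mm and grips with 20 to 120 N. Pads are 22 mm wide; open, the fingers measure 114 mm over their backs; the gripper's body (76 mm by 85 mm) begins 54 mm behind the grasp point. The pads swing forward as they close: fully open they stand 13 mm farther back than shut.
Start: joints at [-1.222, 0.213, -0.034, 1.323, 0, 1.571], TCP at [0.171, -0.47, 0.231] pointing down, gripper open.
Joint ranges: [-2.98, 2.98], [-0.74, 1.72], [-1.14, 1.35], [-2.1, 2.04], [-1.57, 1.44], [-3.14, 3.14]. Speed limits (rad/s): [1.89, 1.89, 2.39, 2.57, 3.14, 3.14].

INTERFACE

Orientations are given as a unit quaternion [w, x, y, z].
In Python, from workcell import bot gives the robot as it stands.
- The arm moves only by the tool apply_moves, never from a script. Its argument "rows" is a list of rows, each an object with "linear": the shift along the world's x, y, z in cm, a list of three; "turn": the turn, a rotation vector about the world's x, y, z in degrees, a list of three; "hand": the opening, from -1 (shut) to 1 (fully open), so that 0 is half open. In form: [{"linear": [tx, ty, tz], "turn": [ax, ay, az], "hand": hand}, ...]. A call has 1 to 8 rows; each row shifts and turns the commanded pose from where the row before left it; what a row does not reach is not made up. A row lasts 1/8 s, in which the tool goes at most 62.5 mm and 10.7 degrees, less where a joint would pass 70% of its speed; a pose out of reach is approached as far as the arm can. A call with a gripper value outside its range is refused whole. The fingers move at their own pace and stop on an object; "squeeze" is the grip in N (left out, the last holds). Time passes only in rows, so rows that do not move let the fingers close. It gives the time, the measured TCP pose, the force and the opening at its end, in the units of the state.
- bot.state(): the state, without advancing time (a new reading comes with each control period).
- bot.capture(name): name is "side" or "top"; returns the picture (480x640x3 uint8, red, green, blue); there is no depth.
- bot.camera_info(name): a dict with "K" (3x3 intrinsics, pixels), "camera_from_world" (4x4, takes a point from world to camera coordinates). Camera axes: x right, y up, looking along -z (the intrinsics and any distortion apply to the point x, -y, -z); pixel columns grow to the right and rows downward; lengths in m; the calibration is good to about 2 mm. A picture is of the moment at which its call begins. camera_info takes no time and is no camera call.
- bot.close_job(): hands the job in, once; it reports no verdict.
The state is a dict: "t": time; "joint_pos": joint angles; "dq": joint speeds; "effort": joint torques, N m; "tcp_pos": TCP position; "orientation": TCP orientation; "wrist_force": force on the tool from outside, world axes, zero at the start; "moment": the same for the moment, N m; "finger_gap": opening from 0.0 (shut) to 1.0 (fully open).
Only numpy, scipy, OpenCV 4.12 (cv2) and the standard library are available. Lean on these libraries where they do the work, as an engineer would, in place of code of your own. Each camera call takes 0.05 s, during which the arm holds its last target.

TASK

Push the steel pill box completely off the paper card of the reading stand so that it stands flat on the bare table, then push the framed magnifier leaf up from its sloping rest, over its spine, and press it down until it lies flat over the card. Work with fingertips only: do not pinch or lift anything, do not press hard or let the leaf slam, and leave all the other things on the table where they are.

Things in the scene. Friction and masses are not known exactly. Their poses are not given: they have to be found in the camera images.
- hinge (a point): Middle of the leaf's hinge axis, which runs along the stand's x axis, 16 mm above the table over the stand's origin.
- card (a point): Centre of the white ruled paper card that lies flat on the table on the stand's -y side: 164 mm along the spine, 136 mm across (stand y from -14 to -150 mm), 1 mm thick; things slide over its edge without a step. The pill box starts on it; the leaf ends over it.
- stand: Grey reading stand fixed to the table. Origin: middle of its spine, on the table top; x runs along the spine, z up. Spine strip 190 x 30 x 6 mm with a 26 mm high block at each end (x = +-86 mm). On its +y side two rails (x = +-58 mm, 10 mm wide) make a sloping rest out to y = 100 mm, open between them but for a 6 mm high cross rail at y = 95 mm. On its -y side lies the card.
- leaf (a joint): Turn (rad) of the magnifier leaf about the spine. 0: it leans back on the sloping rest on the stand's +y side, 0.70 rad above level; it starts at 0 to 0.35. 0.87: upright. 2.44 (its stop): flat and level over the card, 16 mm above the table. The hinge is stiff (friction 0.15 N m): the leaf stays wherever it is left; a few newtons at its free edge move it.
- leaf_edge (a point): Middle of the free edge of the leaf, in mid thickness; moves with it. The leaf: rigid white frame with clear sheet, 150 mm along the spine, 140 mm from hinge axis to free edge, 6 mm thick, bars 14 mm wide, 140 g, two 9 mm rubber feet on the corners of its upper face. A finger put beyond this edge, reaching below it and moved up and towards the spine in an arc about the hinge, pushes it over.
- pillbox_c (a point): Centre (half-way up) of the loose steel pill box, 76 x 44 x 22 mm (its own x, y, z), about 130 g, standing on the card, its long side roughly along the spine; it slides easily. There is free table for it on the card's outer (-y) side, at least 100 mm beyond the card.
- cup: Loose yellow cup, 72 mm across, 80 mm high, beside one end of the card; origin at the centre of its underside. Leave alone.
- jar: Loose black drying jar with twist cap, 64 mm across, 66 mm high, beside the other end of the card; origin at the centre of its underside. Leave alone.
- case: Loose grey spectacle case, 155 x 58 x 36 mm, to the robot's right; origin at the centre of its underside. Leave alone.
- bottle: Loose clear water bottle, 64 mm across, 170 mm high, to the robot's left; origin at the centre of its underside. Leave alone.
- clock: Loose white alarm clock, 45 x 110 x 70 mm, to the robot's right, beyond the case; origin at the centre of its underside. Leave alone.
- tin: Loose round aluminium cream tin, 68 mm across, 32 mm high, to the robot's left; origin at the centre of its underside. Leave alone.
- pillbox: The same pill box; origin at the centre of its underside.
Mind the look-alikes: they are no part of the job. Several things look just like the pillbox: the one meant starts farthest to the robot's left.

How it is judged:
On the way, in this order (a step that is already met when the one before it is completed fails the run):
1. the pill box stands clear of the card while the leaf is still on its own side ((y of pillbox_c in the frame of stand below -0.165 m or x of pillbox_c in the frame of stand above 0.097 m or x of pillbox_c in the frame of stand below -0.097 m) and value of joint leaf below 0.7 rad), for 0.2 s.
2. the leaf has been pushed over the upright (value of joint leaf above 1.05 rad), for 0.1 s.
At the end, for the whole second after the job is handed in: The leaf lies flat over the card (within 0.08 rad of its stop at 2.44), and the pill box stands flat on the table clear of the card (centre more than 165 mm from the spine on the -y side, or more than 97 mm from the stand's middle along the spine) (value of joint leaf above 2.36 rad and (y of pillbox_c in the frame of stand below -0.165 m or x of pillbox_c in the frame of stand above 0.097 m or x of pillbox_c in the frame of stand below -0.097 m) and height (world z) of pillbox_c between 0.005 and 0.016 m and angle between pillbox_c's own z axis and vertical below 0.1 rad and contact force between pillbox and leaf below 0.1 N); the robot touches nothing.
It fails at once if the pill box is lifted, or tipped (height (world z) of pillbox_c above 0.025 m or angle between pillbox_c's own z axis and vertical above 0.4 rad).
It fails at once if the pill box is pinched or pressed hard (over 18 N) (contact force between the fingers and pillbox above 18 N).
It fails at once if the leaf is pinched or pressed hard (over 35 N) (contact force between the fingers and leaf above 35 N).
It fails at once if the leaf is flicked or slammed (over 5 rad/s) (velocity of joint leaf above 5 rad/s).
It fails at once if another thing is moved by more than 20 mm (distance of any of cup, jar, case, bottle, clock, tin from where it was at the start of the episode above 0.02 m).
It also fails if it takes over 61 s, if anything falls off the work surface, if the arm or the gripper's body presses on something with over 40 N, if the wrist force passes 120 N, or if a joint passes its speed limit or range.

## Working session

There is one attempt and no reset: what is moved stays moved. The work goes in short steps, Python scripts to look and compute and a tool call to move; the robot and the scene stay as the last step left them, time stands still between calls to the robot, and variables do not carry over. Pictures are saved under pics/ and viewed, and the job is handed in when it is done.

Besides the shell and the picture viewer there is one more tool, called after "Emit:" as a command line: name --argument value ..., lists and objects as JSON in quotes. apply_moves: Moves the arm, as the interface text tells. Its arguments: {"type":"object","properties":{"rows":{"type":"array"},"squeeze":{"type":"number"}},"required":["rows"]}

```bash
ls; mkdir -p pics
python3 - <<'E'
from workcell import bot
import cv2
print(bot.state()); print(bot.hold_point_z)
for n in("side","top"):
    im=bot.capture(n); cv2.imwrite(f"pics/{n}0.png",im[:,:,::-1])
    i=bot.camera_info(n); print(n,i)
E
```

```text
pics
{'t': 0.0, 'joint_pos': array([-1.22201998e+00,  2.13347077e-01, -3.50614224e-02,  1.32353425e+00,
        1.61625954e-05,  1.57082594e+00]), 'dq': array([-0.00079196, -0.00067729, -0.00032574,  0.00076364,  0.00113121,
        0.00123625]), 'effort': array([ 4.12326030e-03, -6.86165786e+01,  4.87114441e+01,  1.74990704e-02,
        3.20006084e-04, -2.64221221e-06]), 'tcp_pos': array([ 0.17075644, -0.46955748,  0.23081979]), 'orientation': array([-5.65916786e-04,  9.84835287e-01,  1.73491007e-01, -9.15047983e-05]), 'wrist_force': array([ 0.67359334,  0.31817763, -0.10983357]), 'moment': array([ 0.02215582,  0.02636656, -0.02492874]), 'finger_gap': 1.0025227504040204}
0.0187
side {'K': array([[448.84287786,   0.        , 312.39524649],
       [  0.        , 448.84287786, 240.79871221],
       [  0.        ,   0.        ,   1.        ]]), 'camera_from_world': array([[-0.89020962, -0.45528461,  0.01558088,  0.52371408],
       [ 0.27942473, -0.51870231,  0.80800355, -0.23310122],
       [-0.35978974,  0.72364621,  0.58897156, -1.03627167],
       [ 0.        ,  0.        ,  0.        ,  1.        ]])}
top {'K': array([[533.4097759 ,   0.        , 325.21021251],
       [  0.        , 533.4097759 , 236.89441832],
       [  0.        ,   0.        ,   1.        ]]), 'camera_from_world': array([[-0.00781989, -0.9998613 ,  0.01470503, -0.01110478],
       [ 0.9938925 , -0.00615277,  0.11018091, -0.57946725],
       [-0.11007515,  0.01547682,  0.99380276, -1.38771702],
       [ 0.        ,  0.        ,  0.        ,  1.        ]])}
```

View pics/side0.png

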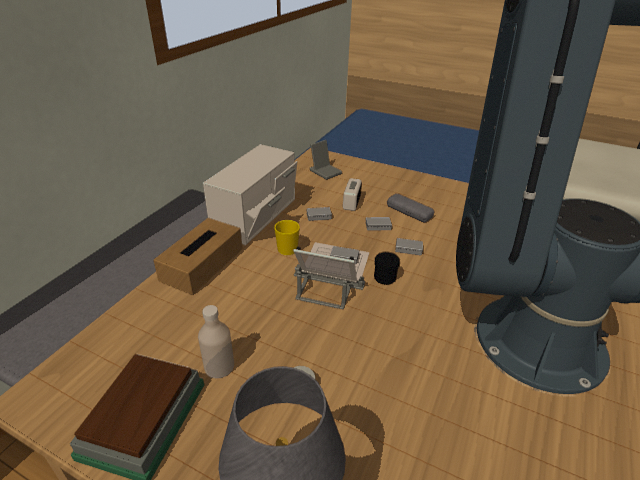

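View pics/top0.png

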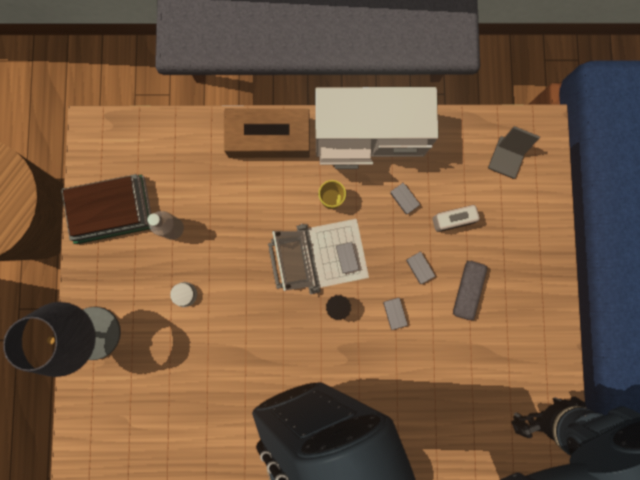

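```bash
cat > h.py <<'E'
import numpy as np, cv2
from workcell import bot
def proj(n,p):
    i=bot.camera_info(n);p=np.atleast_2d(p);c=p@i["camera_from_world"][:3,:3].T+i["camera_from_world"][:3,3]
    q=np.c_[c[:,0],-c[:,1],-c[:,2]]@i["K"].T
    return q[:,:2]/q[:,2:]
def ray(n,uv):
    i=bot.camera_info(n);M=i["camera_from_world"];R=M[:3,:3];t=M[:3,3]
    d=np.linalg.inv(i["K"])@np.array([uv[0],uv[1],1.]);d=np.array([d[0],-d[1],-d[2]])
    return -R.T@t,R.T@d
def onz(n,uv,z):
    o,d=ray(n,uv);return o+d*(z-o[2])/d[2]
def crop(n,x0,y0,w,h,s,out,im=None):
    if im is None: im=bot.capture(n)[:,:,::-1]
    cv2.imwrite(out,cv2.resize(im[y0:y0+h,x0:x0+w],None,fx=s,fy=s,interpolation=cv2.INTER_CUBIC))
E
python3 - <<'E'
from h import *
crop("top",255,180,160,150,5 if 0 else 4,"pics/t1.png",cv2.imread("pics/top0.png"))
crop("side",260,190,160,130,5,"pics/s1.png",cv2.imread("pics/side0.png"))
E
```

```text
(no output)
```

View pics/t1.png

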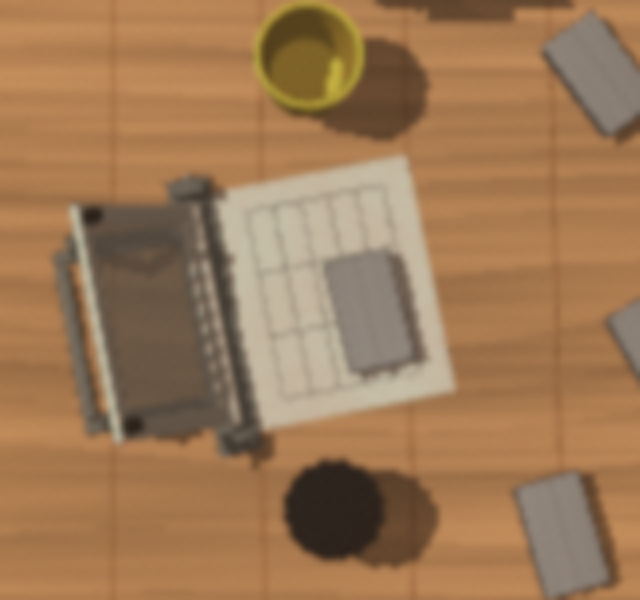

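View pics/s1.png

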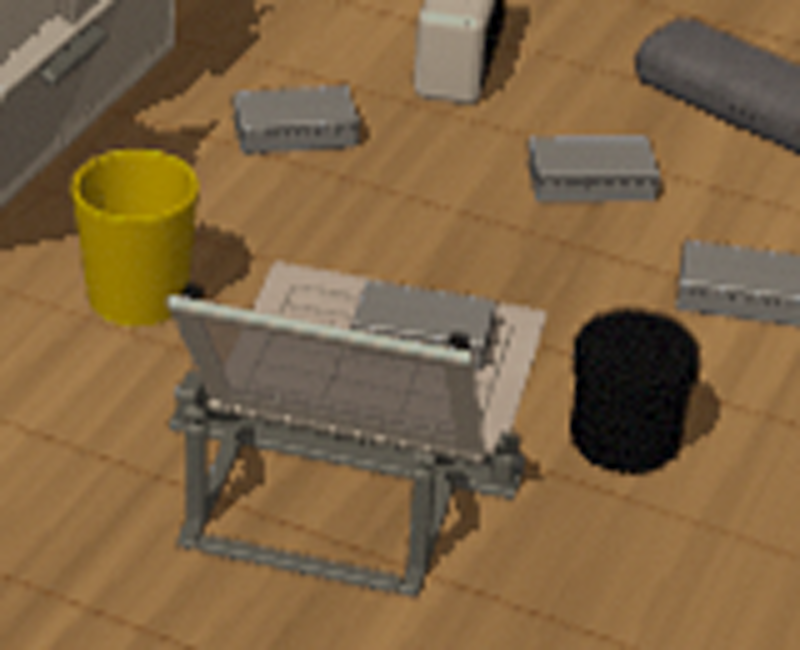

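```bash
cat >> h.py <<'E'
def T(u,v): return (255+u/4-0.375*0,180+v/4)
E
python3 - <<'E'
from h import *
c=[onz("top",T(*p),.001) for p in [(219,191),(405,155),(455,390),(260,430)]]
for p in c: print(p.round(4))
a,b,cc,d=c
print([np.linalg.norm(x) for x in (b-a,cc-b,d-cc,a-d)])
ex=(b-cc)/np.linalg.norm(b-cc); print("yaw",np.degrees(np.arctan2(ex[1],ex[0])))
e2=(a-b)/np.linalg.norm(a-b);print("yaw2",np.degrees(np.arctan2(e2[1],e2[0]))-90)
e3=(d-cc);print("yaw3",np.degrees(np.arctan2(e3[1],e3[0]))-90)
# refine
y=np.radians(np.mean([np.degrees(np.arctan2(ex[1],ex[0])),np.degrees(np.arctan2(e2[1],e2[0]))-90,np.degrees(np.arctan2(e3[1],e3[0]))-90]))
ex=np.array([np.cos(y),np.sin(y),0]);ey=np.array([-np.sin(y),np.cos(y),0])
o=(b+cc)/2+ey*.150; o[2]=0
print("yaw",np.degrees(y),"origin",o)
def S(p): q=p-o;return np.array([q@ex,q@ey,q[2]])
W=lambda p:o+ex*p[0]+ey*p[1]+np.array([0,0,p[2]])
for p in c: print("stand",S(p).round(4))
# pillbox top
pb=[onz("top",T(*p),.023) for p in [(323,263),(386,249),(414,360),(352,375)]]
for p in pb: print("pb",S(p).round(4))
print("pbc",S(sum(pb)/4), sum(pb)/4)
for nm,u in dict(cup=(308,57),jar=(334,510),la=(421,267)).items():
  pass
print("cup",S(onz("top",T(308,57),.08)),"jar",S(onz("top",T(334,510),.066)))
print("lookalike",S(onz("top",(421,267),.022)),S(onz("top",(396,313),.022)),S(onz("top",(405,198),.022)))
# leaf edge: corners at top view (72,205)->(120,440) : angle via side/top
for q in np.arange(0,.5,.05):
    el=np.pi-0.70-q  # angle from -y? 
    yy=np.cos(.70+q)*.14; z=.016+np.sin(.70+q)*.14
    print(round(q,2),[( (proj("top",W((s*.075,yy,z)))[0]-[255,180])*4).round(0) for s in(1,-1)],[((proj("side",W((s*.075,yy,z)))[0]-[260,190])*5).round(0) for s in(1,-1)])
E
```

```text
[0.6081 0.0263 0.001 ]
[ 0.6322 -0.1009  0.001 ]
[ 0.4718 -0.1324  0.001 ]
[ 0.4459 -0.0006  0.001 ]
[np.float64(0.12941470076516798), np.float64(0.16350270849772777), np.float64(0.13436152285994946), np.float64(0.1644908999332129)]
yaw 11.112211013800298
yaw2 10.706141414090922
yaw3 11.11072095345672
yaw 10.976357793782647 origin [0.52340908 0.03061668 0.        ]
stand [ 0.0824 -0.0204  0.001 ]
stand [ 0.0818 -0.1498  0.001 ]
stand [-0.0818 -0.1502  0.001 ]
stand [-0.0821 -0.0158  0.001 ]
pb [ 0.0183 -0.0789  0.023 ]
pb [ 0.0192 -0.1221  0.023 ]
pb [-0.0572 -0.1253  0.023 ]
pb [-0.0588 -0.0828  0.023 ]
pbc [-0.01961694 -0.10226557  0.023     ] [ 0.52362277 -0.07351317  0.023     ]
cup [ 0.14682808 -0.09318897  0.08      ] jar [-0.14238648 -0.05170719  0.066     ]
lookalike [-0.082294 -0.290858  0.022   ] [-0.18794786 -0.19941811  0.022     ] [ 0.10872472 -0.28890445  0.022     ]
0.0 [array([ 20., 221.]), array([ 65., 455.])] [array([144., 388.]), array([451., 449.])]
0.05 [array([ 27., 218.]), array([ 72., 454.])] [array([147., 373.]), array([454., 434.])]
0.1 [array([ 34., 216.]), array([ 79., 452.])] [array([150., 359.]), array([457., 419.])]
0.15 [array([ 41., 213.]), array([ 86., 451.])] [array([154., 345.]), array([460., 405.])]
0.2 [array([ 49., 211.]), array([ 94., 449.])] [array([157., 331.]), array([463., 390.])]
0.25 [array([ 57., 208.]), array([103., 447.])] [array([160., 317.]), array([466., 376.])]
0.3 [array([ 66., 206.]), array([112., 445.])] [array([164., 304.]), array([470., 362.])]
0.35 [array([ 75., 203.]), array([121., 443.])] [array([168., 291.]), array([473., 348.])]
0.4 [array([ 84., 200.]), array([131., 441.])] [array([172., 278.]), array([476., 335.])]
0.45 [array([ 94., 198.]), array([141., 439.])] [array([176., 265.]), array([479., 322.])]
```

Emit:
apply_moves --rows '[{"linear": [2.6,3.4,0],"turn": [0,0,9],"hand": -0.3},{"linear": [2.6,3.4,0],"turn": [0,0,9],"hand": -0.3},{"linear": [2.6,3.4,0],"turn": [0,0,9],"hand": -0.3},{"linear": [2.6,3.4,0],"turn": [0,0,9],"hand": -0.3},{"linear": [2.6,3.4,0],"turn": [0,0,9],"hand": -0.3},{"linear": [2.6,3.4,0],"turn": [0,0,9],"hand": -0.3},{"linear": [2.6,3.4,0],"turn": [0,0,9],"hand": -0.3},{"linear": [2.6,3.4,0],"turn": [0,0,9],"hand": -0.3}]' --squeeze 20

```text
t: 1.1
tcp_pos: [0.3795, -0.1966, 0.2312]
orientation: [-0.0, 0.693, 0.721, -0.0]
wrist_force: [1.1, 0.2, 0.5]
finger_gap: 0.352
```

Emit:
apply_moves --rows '[{"linear": [2.7,3.5,0],"turn": [0,0,9],"hand": -0.3},{"linear": [2.7,3.5,0],"turn": [0,0,0],"hand": -0.3},{"linear": [2.7,3.5,0],"turn": [0,0,0],"hand": -0.3},{"linear": [2.7,3.5,0],"turn": [0,0,0],"hand": -0.3},{"linear": [2.6,3.5,-2],"turn": [0,0,0],"hand": -0.3},{"linear": [0,0,-4],"turn": [0,0,0],"hand": -0.3},{"linear": [0,0,0],"turn": [0,0,0],"hand": -0.3}]'

```text
t: 1.98
tcp_pos: [0.511, -0.0225, 0.169]
orientation: [-0.002, 0.636, 0.772, -0.002]
wrist_force: [0.1, -0.8, 0.3]
finger_gap: 0.348
```

Run:
```python
from h import *
print(bot.state()["tcp_pos"],bot.state()["orientation"],bot.state()["finger_gap"])
crop("top",235,160,200,150,4,"pics/t2.png")
crop("side",260,130,160,150,4,"pics/s2.png")
```

```text
[ 0.51098994 -0.02249004  0.16896964] [-0.00214006  0.6358857   0.77177855 -0.00162979] 0.3483681953943135
```

View pics/s2.png

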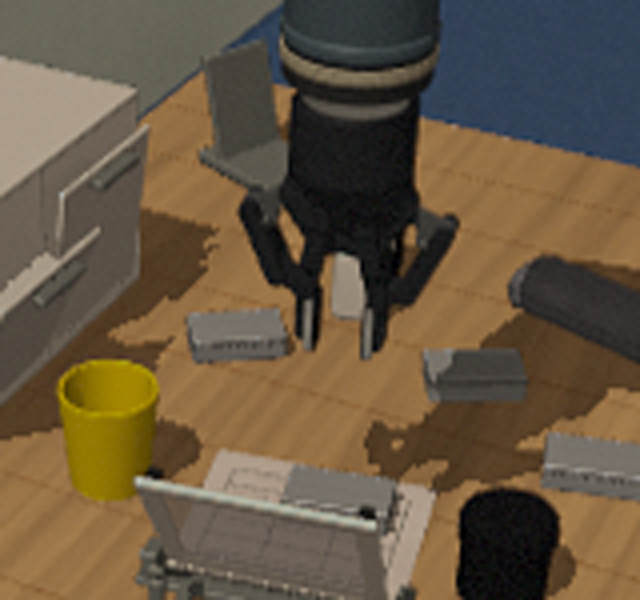

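View pics/t2.png

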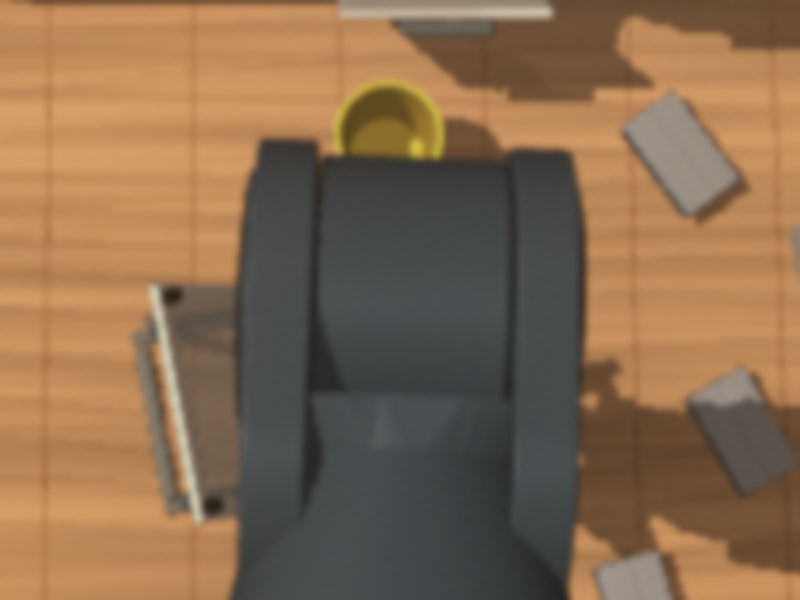

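Emit:
apply_moves --rows '[{"linear": [0,0,-4],"turn": [0,0,0],"hand": -0.3},{"linear": [0,0,-4],"turn": [0,0,0],"hand": -0.3},{"linear": [0,0,-4],"turn": [0,0,0],"hand": -0.3},{"linear": [0,0,-2.4],"turn": [0,0,0],"hand": -0.3},{"linear": [0,0,-1.2],"turn": [0,0,0],"hand": -0.3},{"linear": [0,0,-0.8],"turn": [0,0,0],"hand": -0.3},{"linear": [0,0,0],"turn": [0,0,0],"hand": -0.3}]'

```text
t: 2.95
tcp_pos: [0.5133, -0.023, 0.0079]
orientation: [0.0, 0.636, 0.771, 0.0]
wrist_force: [0.0, -0.2, 0.7]
finger_gap: 0.349
```

Run:
```python
from h import *
print(bot.state()["tcp_pos"],bot.state()["orientation"],bot.state()["wrist_force"])
crop("side",260,190,160,130,5,"pics/s3.png")
```

```text
[ 0.51329664 -0.0230069   0.0078646 ] [2.73319322e-04 6.36252853e-01 7.71480518e-01 2.06476762e-04] [ 0.04688588 -0.17847412  0.73779286]
```

View pics/s3.png

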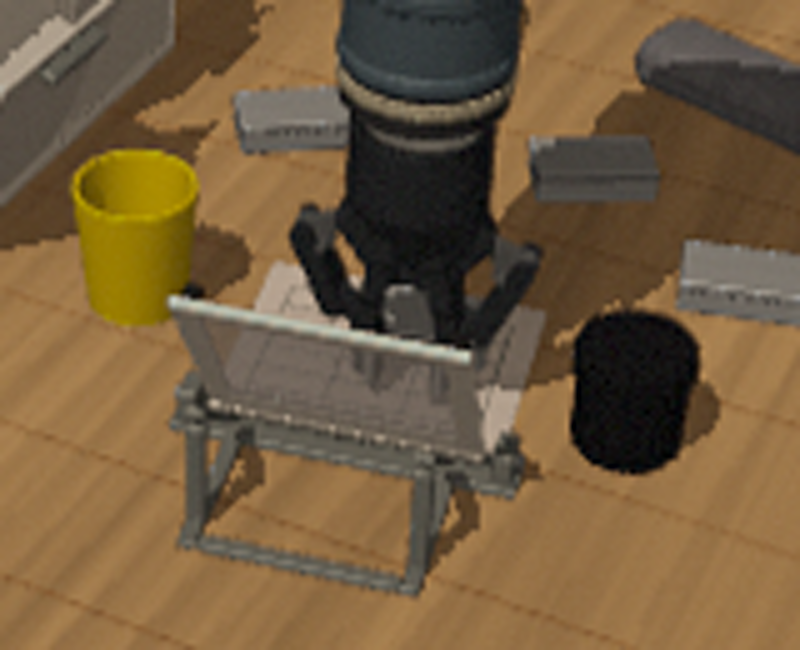

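Emit:
apply_moves --rows '[{"linear": [0.14,-0.74,-0.3],"turn": [0,0,0],"hand": -0.3},{"linear": [0.14,-0.74,0],"turn": [0,0,0],"hand": -0.3},{"linear": [0.1,-0.49,0],"turn": [0,0,0],"hand": -0.3},{"linear": [0.14,-0.74,0],"turn": [0,0,0],"hand": -0.3},{"linear": [0.14,-0.74,0],"turn": [0,0,0],"hand": -0.3},{"linear": [0.14,-0.74,0],"turn": [0,0,0],"hand": -0.3},{"linear": [0.14,-0.74,0],"turn": [0,0,0],"hand": -0.3}]'

```text
t: 3.88
tcp_pos: [0.5224, -0.0727, 0.0043]
orientation: [0.0, 0.636, 0.772, 0.0]
wrist_force: [-0.3, 1.5, 0.9]
finger_gap: 0.35
```

Run:
```python
from h import *
print(bot.state()["tcp_pos"],bot.state()["orientation"],bot.state()["wrist_force"])
crop("side",260,190,160,130,5,"pics/s4.png")
```

```text
[ 0.52241083 -0.07269263  0.00432756] [1.52966101e-05 6.36194361e-01 7.71528829e-01 3.46075743e-05] [-0.31126249  1.51317765  0.92154504]
```

View pics/s4.png

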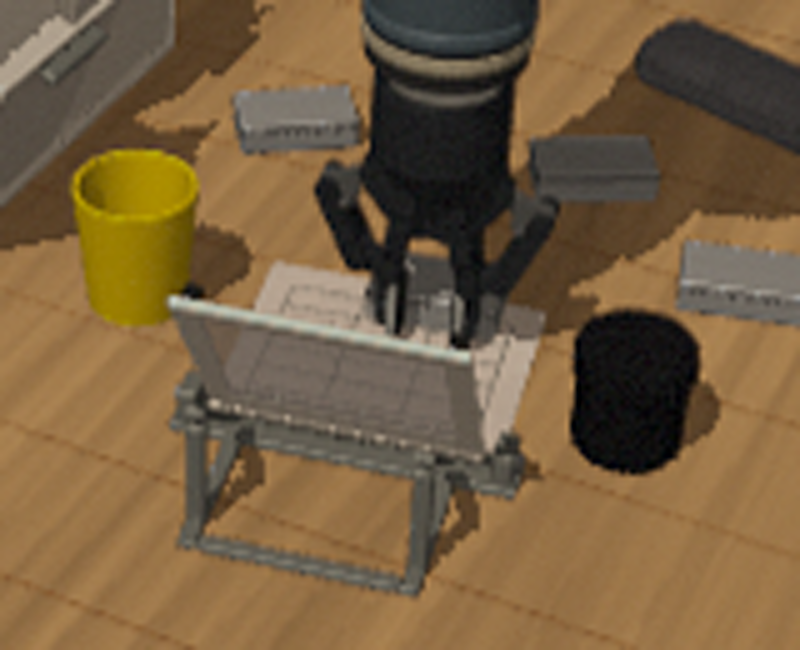

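Emit:
apply_moves --rows '[{"linear": [0.15,-0.74,0],"turn": [0,0,0],"hand": -0.3},{"linear": [0.14,-0.74,0],"turn": [0,0,0],"hand": -0.3},{"linear": [0.14,-0.74,0],"turn": [0,0,0],"hand": -0.3},{"linear": [0.14,-0.74,0],"turn": [0,0,0],"hand": -0.3},{"linear": [0.14,-0.74,0],"turn": [0,0,0],"hand": -0.3},{"linear": [0.14,-0.74,0],"turn": [0,0,0],"hand": -0.3},{"linear": [0.14,-0.74,0],"turn": [0,0,0],"hand": -0.3},{"linear": [0.1,-0.49,0],"turn": [0,0,0],"hand": -0.3}]'

```text
t: 4.92
tcp_pos: [0.5333, -0.1294, 0.0043]
orientation: [0.0, 0.636, 0.771, 0.0]
wrist_force: [-0.1, 0.5, -0.4]
finger_gap: 0.349
```

Run:
```python
from h import *
print(bot.state()["tcp_pos"],bot.state()["orientation"],bot.state()["wrist_force"])
crop("side",260,190,160,130,5,"pics/s5.png")
```

```text
[ 0.53327438 -0.12936909  0.00431315] [6.87106926e-07 6.36274471e-01 7.71462764e-01 3.28689424e-05] [-0.14636146  0.51123725 -0.43235461]
```

View pics/s5.png

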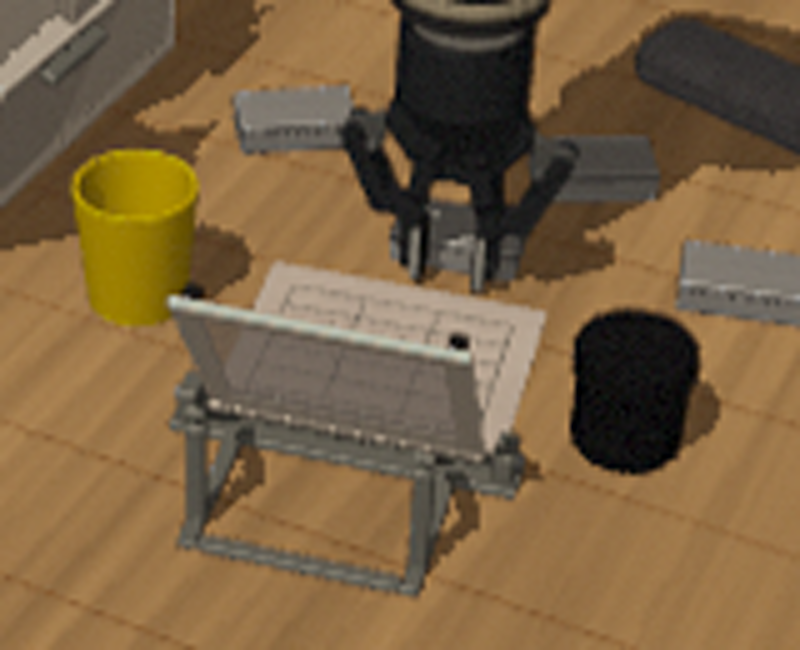

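Emit:
apply_moves --rows '[{"linear": [-0.2,1.0,0],"turn": [0,0,0],"hand": -0.3},{"linear": [0,0,3],"turn": [0,0,0],"hand": -0.3},{"linear": [0,0,5],"turn": [0,0,0],"hand": -1},{"linear": [0,0,5],"turn": [0,0,0],"hand": -1},{"linear": [0,0,5],"turn": [0,0,0],"hand": -1},{"linear": [0,0,5],"turn": [0,0,0],"hand": -1},{"linear": [-0.6,4.5,1],"turn": [0,0,0],"hand": -1},{"linear": [-0.5,4.5,0],"turn": [0,0,0],"hand": -1}]'

```text
t: 5.98
tcp_pos: [0.5202, -0.0273, 0.2454]
orientation: [0.001, 0.636, 0.771, 0.001]
wrist_force: [0.1, -0.4, -1.4]
finger_gap: 0.0
```

Emit:
apply_moves --rows '[{"linear": [-0.5,4.5,0],"turn": [0,0,0],"hand": -1},{"linear": [-0.5,4.5,0],"turn": [0,0,0],"hand": -1},{"linear": [-0.5,4.5,0],"turn": [0,0,0],"hand": -1},{"linear": [-0.5,4.3,0],"turn": [0,0,0],"hand": -1},{"linear": [0,0,0],"turn": [0,0,0],"hand": -1}]'

```text
t: 6.6
tcp_pos: [0.4991, 0.1521, 0.2442]
orientation: [-0.0, 0.635, 0.773, 0.0]
wrist_force: [1.1, -0.2, -0.3]
finger_gap: 0.001
```

Run:
```python
from h import *
print(bot.state())
crop("top",235,160,200,150,4,"pics/t6.png")
crop("side",240,130,180,190,3,"pics/s6.png")
```

```text
{'t': 6.6, 'joint_pos': array([2.95563979e-01, 2.57105395e-01, 5.46609570e-02, 1.36859797e+00,
       4.63801935e-04, 1.67065988e+00]), 'dq': array([-0.05874874, -0.00617461, -0.0070182 ,  0.00164037, -0.01487031,
       -0.04385279]), 'effort': array([  3.54566686, -72.29985952,  49.35899734,  -0.08589985,
         0.34785521,   0.90867989]), 'tcp_pos': array([0.49912525, 0.15212785, 0.24415092]), 'orientation': array([-2.61211737e-04,  6.34644138e-01,  7.72804471e-01,  2.61771986e-05]), 'wrist_force': array([ 1.13268483, -0.24481038, -0.33880819]), 'moment': array([-0.00171921, -0.04759086,  0.02049466]), 'finger_gap': 0.0010087149680932273}
```

View pics/s6.png

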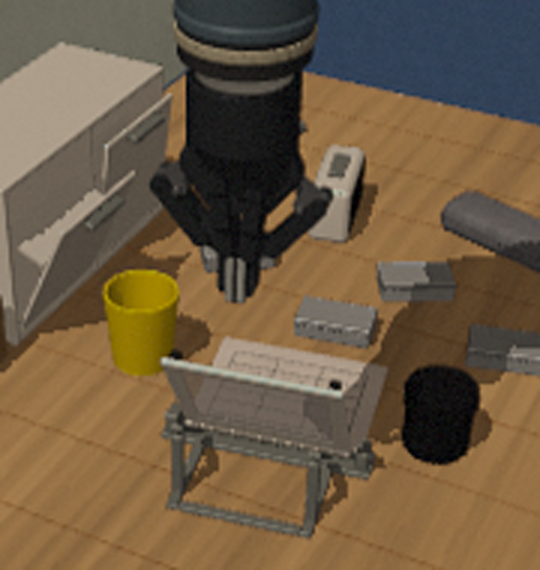

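View pics/t6.png

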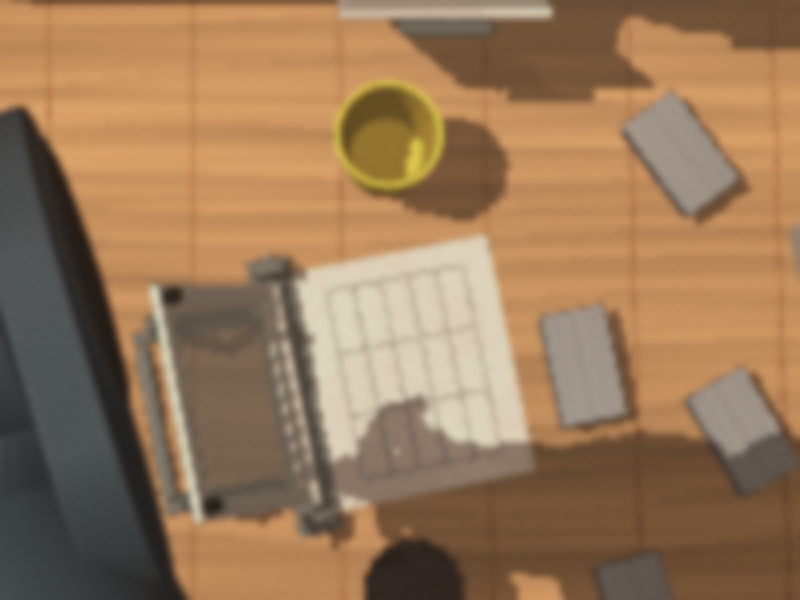

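```bash
cat >> h.py <<'E'
o=np.array([0.5234,0.0306,0]);_y=np.radians(10.98)
ex=np.array([np.cos(_y),np.sin(_y),0]);ey=np.array([-np.sin(_y),np.cos(_y),0])
def S(p): q=np.asarray(p)-o;return np.array([q@ex,q@ey,q[2]])
def W(p): return o+ex*p[0]+ey*p[1]+np.array([0,0,p[2]])
E
python3 - <<'E'
from h import *
pb=[onz("top",(235+u/4,160+v/4),.022) for u,v in [(541,318),(601,304),(628,413),(564,427)]]
for p in pb: print(S(p).round(4))
print("c",S(sum(pb)/4))
print("tcp",S(bot.state()["tcp_pos"]))
prev=None
for d in range(58,181,5):
    f=np.radians(d); r=.122+.012*(d-58)/122
    yc=r*np.cos(f)+.003*np.sin(f); zc=.016+r*np.sin(f)-.003*np.cos(f)
    w=W((0,yc+.011,zc)); 
    print(d,w.round(4), None if prev is None else ((w-prev)*100).round(2)); prev=w
E
```

```text
[ 0.0167 -0.173   0.022 ]
[ 0.018  -0.2146  0.022 ]
[-0.0572 -0.2169  0.022 ]
[-0.0579 -0.173   0.022 ]
c [-0.02011198 -0.19435985  0.022     ]
tcp [-0.00059025  0.12146484  0.24423982]
58 [0.5085 0.1074 0.1179] None
63 [0.5102 0.0986 0.1238] [ 0.17 -0.87  0.59]
68 [0.512  0.0894 0.1289] [ 0.18 -0.93  0.51]
73 [0.5139 0.0797 0.1332] [ 0.19 -0.97  0.43]
78 [0.5158 0.0696 0.1366] [ 0.2  -1.01  0.34]
83 [0.5178 0.0592 0.1392] [ 0.2  -1.04  0.25]
88 [0.5199 0.0486 0.1408] [ 0.21 -1.06  0.16]
93 [0.522  0.0379 0.1414] [ 0.21 -1.07  0.07]
98 [0.5241 0.0271 0.1411] [ 0.21 -1.08 -0.03]
103 [0.5262 0.0163 0.1399] [ 0.21 -1.08 -0.13]
108 [0.5282 0.0057 0.1376] [ 0.21 -1.07 -0.22]
113 [ 0.5303 -0.0048  0.1345] [ 0.2  -1.05 -0.32]
118 [ 0.5322 -0.0149  0.1303] [ 0.2  -1.02 -0.41]
123 [ 0.5341 -0.0248  0.1253] [ 0.19 -0.98 -0.5 ]
128 [ 0.536  -0.0342  0.1194] [ 0.18 -0.94 -0.59]
133 [ 0.5377 -0.0431  0.1127] [ 0.17 -0.89 -0.67]
138 [ 0.5393 -0.0514  0.1051] [ 0.16 -0.83 -0.75]
143 [ 0.5408 -0.059   0.0968] [ 0.15 -0.77 -0.83]
148 [ 0.5421 -0.066   0.0879] [ 0.13 -0.69 -0.9 ]
153 [ 0.5433 -0.0722  0.0783] [ 0.12 -0.62 -0.96]
158 [ 0.5444 -0.0775  0.0682] [ 0.1  -0.53 -1.01]
163 [ 0.5452 -0.082   0.0576] [ 0.09 -0.45 -1.06]
168 [ 0.5459 -0.0855  0.0465] [ 0.07 -0.36 -1.1 ]
173 [ 0.5464 -0.0881  0.0352] [ 0.05 -0.26 -1.13]
178 [ 0.5468 -0.0898  0.0237] [ 0.03 -0.16 -1.16]
```

Emit:
apply_moves --rows '[{"linear": [0,0,-4.2],"turn": [0,0,0],"hand": -1},{"linear": [0,0,-4.2],"turn": [0,0,0],"hand": -1},{"linear": [0,0,-3.2],"turn": [0,0,0],"hand": -1},{"linear": [0.2,-1.0,-1.0],"turn": [0,0,0],"hand": -1},{"linear": [0.2,-1.0,0],"turn": [0,0,0],"hand": -1},{"linear": [0.2,-1.0,0],"turn": [0,0,0],"hand": -1},{"linear": [0.2,-1.0,0],"turn": [0,0,0],"hand": -1}]'

```text
t: 7.58
tcp_pos: [0.509, 0.1086, 0.1195]
orientation: [0.0, 0.636, 0.771, 0.001]
wrist_force: [-0.6, 2.9, 2.9]
finger_gap: 0.002
```

Run:
```python
from h import *
print(bot.state()["tcp_pos"],S(bot.state()["tcp_pos"]),bot.state()["wrist_force"])
crop("side",240,130,180,190,3,"pics/s7.png")
```

```text
[0.50903975 0.10856444 0.11947253] [0.00075223 0.07927235 0.11947253] [-0.62923219  2.91229174  2.8993342 ]
```

View pics/s7.png

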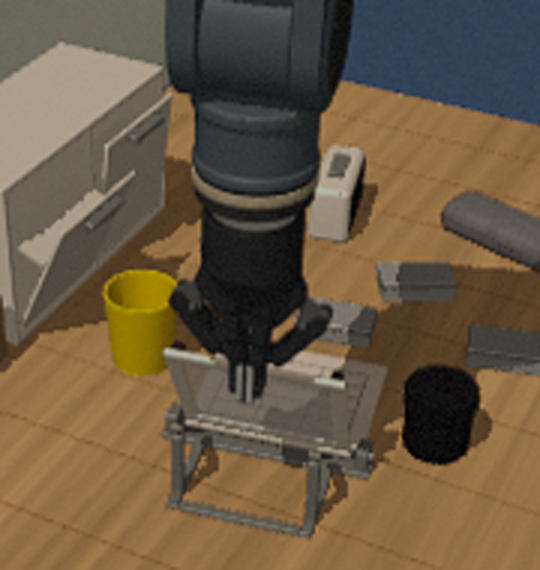

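Emit:
apply_moves --rows '[{"linear": [0.17,-0.87,0.5],"turn": [0,0,0],"hand": -1},{"linear": [0.18,-0.93,0.5],"turn": [0,0,0],"hand": -1},{"linear": [0.19,-0.97,0.4],"turn": [0,0,0],"hand": -1},{"linear": [0.2,-1.0,0.3],"turn": [0,0,0],"hand": -1},{"linear": [0.2,-1.04,0.25],"turn": [0,0,0],"hand": -1},{"linear": [0.2,-1.06,0.15],"turn": [0,0,0],"hand": -1},{"linear": [0.2,-1.07,0.05],"turn": [0,0,0],"hand": -1}]'

```text
t: 8.5
tcp_pos: [0.5217, 0.039, 0.1398]
orientation: [-0.0, 0.636, 0.772, 0.0]
wrist_force: [-0.3, 0.9, -0.8]
finger_gap: 0.001
```

Run:
```python
from h import *
print(bot.state()["tcp_pos"],S(bot.state()["tcp_pos"]),bot.state()["wrist_force"])
crop("side",240,130,180,190,3,"pics/s8.png")
```

```text
[0.52171362 0.03897758 0.13983619] [-5.98659631e-05  8.54541641e-03  1.39836189e-01] [-0.31415339  0.88482444 -0.81162737]
```

View pics/s8.png

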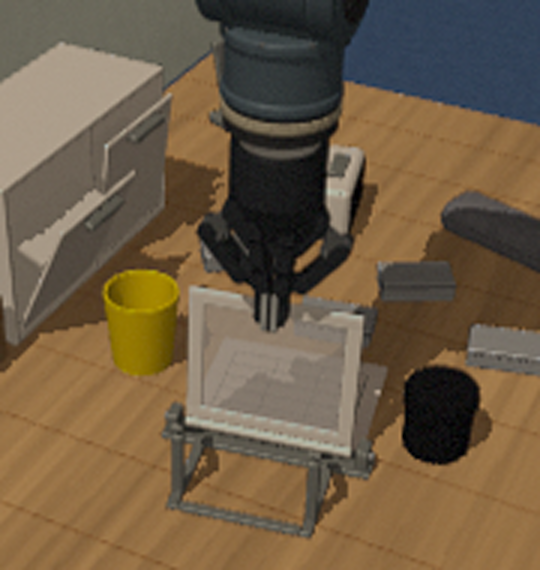

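Leaf is about upright and follows the finger. I'll continue along the arc.

Emit:
apply_moves --rows '[{"linear": [0.21,-1.08,-0.03],"turn": [0,0,0],"hand": -1},{"linear": [0.21,-1.08,-0.13],"turn": [0,0,0],"hand": -1},{"linear": [0.21,-1.07,-0.22],"turn": [0,0,0],"hand": -1},{"linear": [0.2,-1.05,-0.3],"turn": [0,0,0],"hand": -1},{"linear": [0.2,-1.02,-0.4],"turn": [0,0,0],"hand": -1},{"linear": [0.19,-0.98,-0.5],"turn": [0,0,0],"hand": -1},{"linear": [0.18,-0.94,-0.6],"turn": [0,0,0],"hand": -1},{"linear": [0.17,-0.89,-0.67],"turn": [0,0,0],"hand": -1}]'

```text
t: 9.55
tcp_pos: [0.5374, -0.042, 0.1108]
orientation: [-0.0, 0.636, 0.772, -0.0]
wrist_force: [-0.5, 0.8, 0.9]
finger_gap: -0.003
```

Run:
```python
from h import *
print(bot.state()["tcp_pos"],S(bot.state()["tcp_pos"]),bot.state()["wrist_force"])
crop("side",240,130,180,190,3,"pics/s9.png")
```

```text
[ 0.53736074 -0.04200379  0.11080031] [-0.00012341 -0.07393373  0.11080031] [-0.48689713  0.790559    0.86654637]
```

View pics/s9.png

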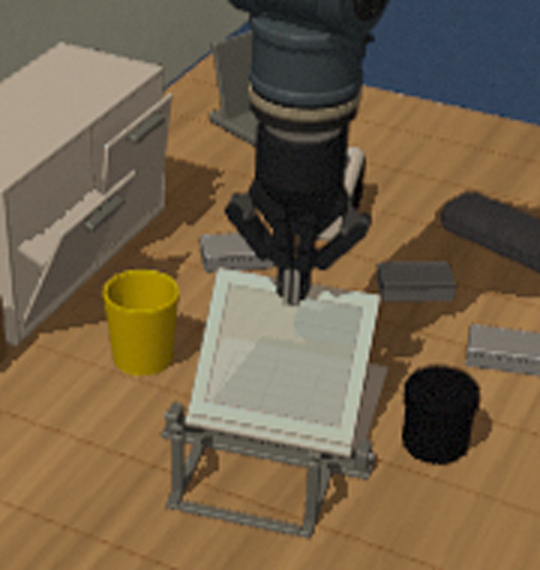

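Emit:
apply_moves --rows '[{"linear": [0.16,-0.83,-0.75],"turn": [0,0,0],"hand": -1},{"linear": [0.15,-0.77,-0.83],"turn": [0,0,0],"hand": -1},{"linear": [0.13,-0.69,-0.9],"turn": [0,0,0],"hand": -1},{"linear": [0.12,-0.62,-0.96],"turn": [0,0,0],"hand": -1},{"linear": [0.1,-0.53,-1.0],"turn": [0,0,0],"hand": -1},{"linear": [0.09,-0.45,-1.05],"turn": [0,0,0],"hand": -1},{"linear": [0.07,-0.36,-1.1],"turn": [0,0,0],"hand": -1}]'

```text
t: 10.48
tcp_pos: [0.5455, -0.0841, 0.0447]
orientation: [-0.0, 0.636, 0.772, -0.0]
wrist_force: [-0.5, 1.2, 0.5]
finger_gap: -0.001
```

Run:
```python
from h import *
print(bot.state()["tcp_pos"],S(bot.state()["tcp_pos"]),bot.state()["wrist_force"])
crop("side",240,130,180,190,3,"pics/s10.png")
```

```text
[ 0.54551126 -0.08411023  0.044656  ] [-0.00014195 -0.11682177  0.044656  ] [-0.45378501  1.16110931  0.49089062]
```

View pics/s10.png

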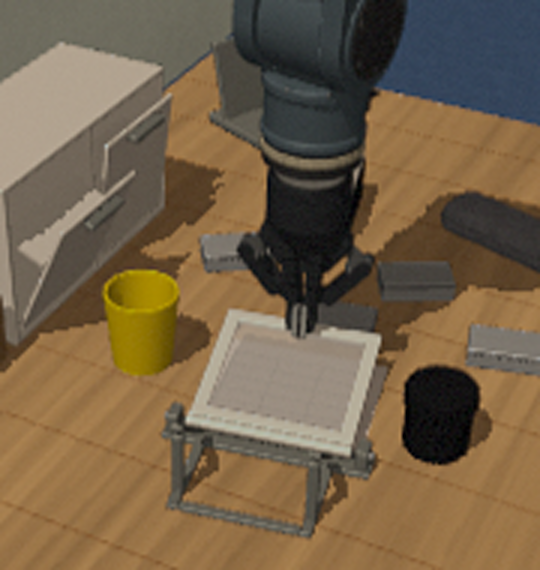

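Emit:
apply_moves --rows '[{"linear": [0.05,-0.2,-0.8],"turn": [0,0,0],"hand": -1},{"linear": [0.03,-0.15,-0.7],"turn": [0,0,0],"hand": -1},{"linear": [0.02,-0.1,-0.4],"turn": [0,0,0],"hand": -1},{"linear": [0,0,-0.3],"turn": [0,0,0],"hand": -1},{"linear": [0,0,-0.15],"turn": [0,0,0],"hand": -1},{"linear": [0,0,0],"turn": [0,0,0],"hand": -1}]'

```text
t: 11.28
tcp_pos: [0.5465, -0.0883, 0.0219]
orientation: [0.0, 0.636, 0.772, 0.0]
wrist_force: [-0.9, 0.2, -0.3]
finger_gap: 0.0
```

Emit:
apply_moves --rows '[{"linear": [0,0,-0.15],"turn": [0,0,0],"hand": -1},{"linear": [0,0,-0.1],"turn": [0,0,0],"hand": -1},{"linear": [0,0,0],"turn": [0,0,0],"hand": -1}]'

```text
t: 11.65
tcp_pos: [0.5464, -0.0884, 0.0193]
orientation: [-0.0, 0.636, 0.772, -0.0]
wrist_force: [0.3, 0.2, 0.4]
finger_gap: -0.002
```

Emit:
apply_moves --rows '[{"linear": [0,0,-0.1],"turn": [0,0,0],"hand": -1},{"linear": [0,0,0],"turn": [0,0,0],"hand": -1}]'

```text
t: 11.9
tcp_pos: [0.5466, -0.0884, 0.0188]
orientation: [0.0, 0.636, 0.772, 0.0]
wrist_force: [-1.7, 0.6, 8.8]
finger_gap: 0.004
```

Run:
```python
from h import *
print(bot.state()["tcp_pos"],S(bot.state()["tcp_pos"]),bot.state()["wrist_force"])
crop("side",280,200,110,110,5,"pics/s11.png")
```

```text
[ 0.54661272 -0.08836784  0.01883785] [ 0.00012841 -0.12121122  0.01883785] [-1.73449041  0.59122794  8.82425408]
```

View pics/s11.png

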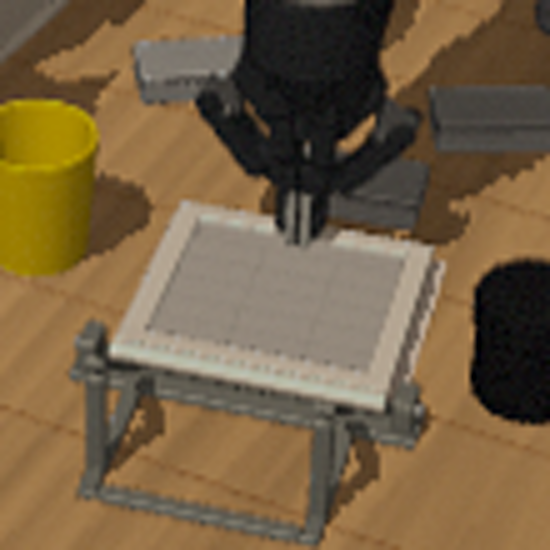

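Emit:
apply_moves --rows '[{"linear": [0,0,1],"turn": [0,0,0],"hand": -1},{"linear": [0,0,4],"turn": [0,0,0],"hand": -1},{"linear": [0,0,5],"turn": [0,0,0],"hand": -1},{"linear": [0,0,5],"turn": [0,0,0],"hand": -1},{"linear": [-1,-5,3],"turn": [0,0,0],"hand": -1},{"linear": [-1,-5,0],"turn": [0,0,0],"hand": -1},{"linear": [-1,-5,0],"turn": [0,0,0],"hand": -1},{"linear": [-1,-5,0],"turn": [0,0,0],"hand": -1}]'

```text
t: 12.95
tcp_pos: [0.5059, -0.2899, 0.1991]
orientation: [0.0, 0.636, 0.772, 0.0]
wrist_force: [0.9, 0.1, 0.3]
finger_gap: 0.004
```

Emit:
apply_moves --rows '[{"linear": [-2,-5,0],"turn": [0,0,0],"hand": -1},{"linear": [-2,-5,0],"turn": [0,0,0],"hand": -1},{"linear": [-2,-5,0],"turn": [0,0,0],"hand": -1},{"linear": [0,0,0],"turn": [0,0,0],"hand": -1},{"linear": [0,0,0],"turn": [0,0,0],"hand": -1}]'

```text
t: 13.58
tcp_pos: [0.4465, -0.4382, 0.1986]
orientation: [-0.0, 0.636, 0.771, 0.0]
wrist_force: [1.2, 1.1, -1.0]
finger_gap: 0.001
```

Run:
```python
from h import *
print(bot.state()["tcp_pos"],bot.state()["wrist_force"],bot.state()["dq"].round(3))
crop("side",280,200,110,110,5,"pics/s12.png")
crop("top",235,160,200,150,4,"pics/t12.png")
for s in(1,-1):
  for nm,h in(("flat",0),("0.08off",.08)):
    p=W((s*.075,-.14*np.cos(h),.019+.14*np.sin(h)))
    print(s,nm,((proj("side",p)[0]-[280,200])*5).round(1),((proj("top",p)[0]-[235,160])*4).round(1))
```

```text
[ 0.44645028 -0.43819634  0.19861856] [ 1.23432457  1.13824304 -0.99605741] [ 0.022 -0.011 -0.01  -0.003  0.001 -0.002]
1 flat [180.6 196.3] [474.8 243.7]
1 0.08off [180.8 181.2] [475.3 241.5]
-1 flat [432.9 242.1] [520.6 462.1]
-1 0.08off [434.5 226.8] [521.4 461.6]
```

View pics/s12.png

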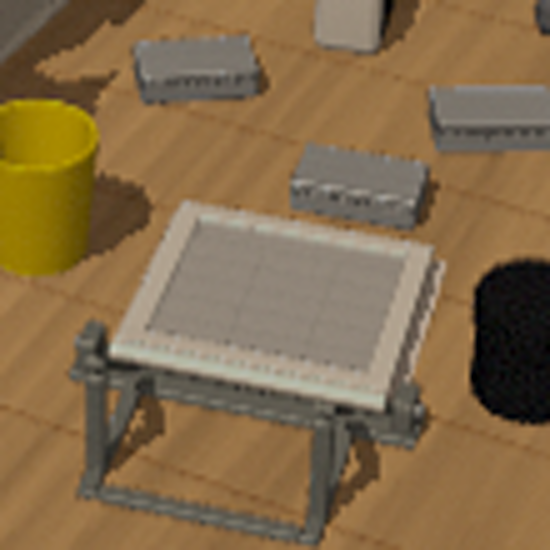

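View pics/t12.png

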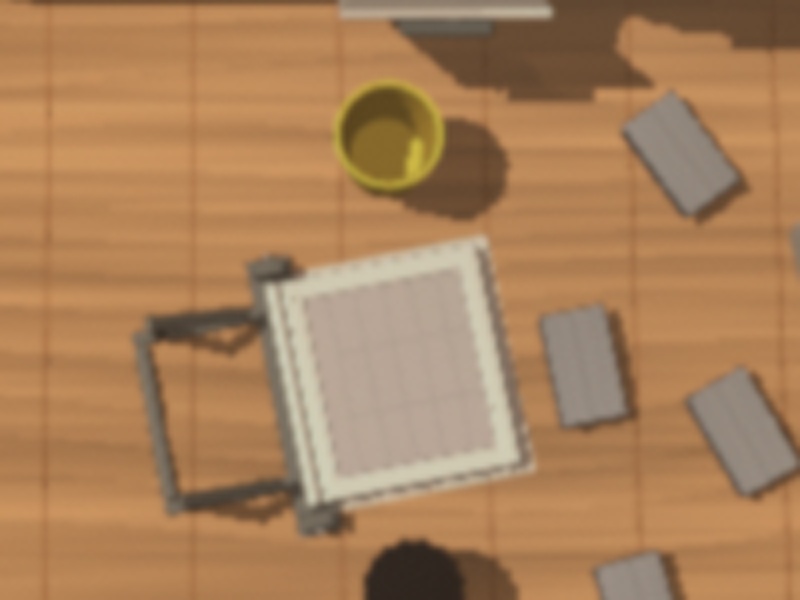

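The side view shows the leaf's free corners at crop (185,202) and (432,243). Flat predicts (181,196) and (433,242), so it lies flat. The box stands clear of the card, with its top-view centre at crop (585,365), and the cup, jar and look-alikes have not moved.

Run:
```python
from workcell import bot
print(bot.close_job(), bot.state()["t"])
```

```text
the job is handed in; nothing more can be done
the job is handed in; nothing more can be done
```

I pushed the pill box off the card and turned the magnifier leaf over until it lay flat. I then moved the arm clear and handed the job in at about 13.7 s; it reports no verdict.

- **Pill box:** I pushed it with two slightly opened fingertips, with about 1.5 N read at the wrist mid-push. The pictures put its centre at stand (-0.020, -0.194) m, so it is past the -0.165 m line. It stands upright on the bare table.
- **Leaf:** I pushed it over the spine with the shut fingertips, in an arc about the hinge. The wrist readings there were about 4 N or less. I then pressed it down until the force rose to 8.8 N with the fingertip at a height of 18.8 mm; the flat leaf should be at 19 mm.
- **Last pictures:** The leaf's free corners were within about 1.5 camera pixels of where a flat leaf should appear. One side-view corner was the farthest off, and in the direction opposite to the leaf standing up.
- **Other things:** The cup, the jar and the look-alike boxes near the stand look unmoved. I did not measure the bottle, tin, case or clock again, but the arm never came near them.

No check failed or disagreed.

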